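# Dress the polishing spindle

### The arm

A 6-joint arm with a two-finger parallel gripper is mounted at the origin on the work surface. World frame = base frame: x ahead of the robot, y to its left, z up, the work surface at z = 0. Lengths are in mm, angles in rad, forces in N, time in s.
With the tool pointing down it reaches from about 325 to 875 mm from the base axis. Payload 4.4 kg.
Tool frame: the origin (TCP) lies on the centre line of the jaws, within the pads' length; the fingertips stand ahead of it and the grasp point (between the pads) lies 6 mm ahead of it (ctrl.tcp_to_tips is the z of the fingertips in the tool frame, in mm); z points along the fingers, y is the line along which they close (so a half turn about z gives the same grasp; the last joint's range is limited). The gripper opens to 85 mm and grips with 20 to 120 N. Pads are 22 mm wide; open, the fingers measure 114 mm over their backs; the gripper's body (76 mm by 85 mm) begins 54 mm behind the grasp point. The pads swing forward as they close: fully open they stand 13 mm farther back than shut.
Start: joints at [1.036, 0.207, 1.542, -0, 1.393, -0.15], TCP at [215.85, 532.951, 256.282] pointing down, gripper open.
Joint ranges: [-2.73, 2.73], [-0.86, 2.22], [0.23, 2.46], [-1.11, 4.25], [0.08, 2.63], [-2.82, 2.82]. Speed limits (rad/s): [2.79, 2.79, 3.14, 3.14, 3.14, 3.14].

### API

Orientations are given as a 3x3 rotation matrix whose columns are the frame's x, y, z axes.
In Python, from plant import ctrl, sensors, optics gives the robot as it stands. Calls block until the motion is done:
- ctrl.move_ptp(position, orientation): joint-space move of the TCP to a pose.
- ctrl.move_l(position, rot=None, vel=150, threshold=None): straight line of the TCP; rot=None keeps the orientation; vel is the mean speed in mm/s. With threshold (N) it stops when the force on the tool has changed by that much, and returns True; else False.
- ctrl.set_joints(angles): joint-space move.
- ctrl.gripper_to(opening, force=None): finger opening in mm; force is the grip in N (None keeps the last); returns when the fingers have stopped.
- ctrl.hold(seconds).
- ctrl.solve_ik(position, orientation): joint angles nearest the present ones, or None.
- sensors.read_state(): the state.
- optics.grab_frame(name): name is "scene" or "top" or "wrist"; returns (picture, depth): 400x640x3 uint8, red, green, blue; 400x640 float32, mm along the optical axis (not along the pixel's ray), 0 where there is no reading.
- optics.camera_params(name): a dict with "mtx" (3x3 intrinsics, pixels), "R" (3x3) and "t" (3): a world point X has camera coordinates R X + t; the wrist camera has in their place "T_tool_cam" (4x4, takes a point from camera to tool coordinates, whose origin is the TCP and whose axes are the flange's). Camera axes: x right, y down, z forward; pixel columns grow to the right and rows downward; lengths in mm; the calibration is good to about 2 mm. The wrist camera is an equidistant fisheye: a pixel r from the principal point sees the ray r / f radians off the axis. A picture is of the moment at which its call begins: read the wrist's pose just before it. camera_params takes no time and is no camera call.
A pose or a line that the arm cannot do raises ctrl.MotionError and nothing moves.
- ctrl.finish_job(): hands the job in; it is judged then, once.
The state is a dict: "t": time; "q": joint angles; "qvel": joint speeds; "tau": joint torques, N m; "eef_pos": TCP position; "eef_rot": TCP orientation; "force": force on the tool from outside, world axes, zero at the start; "wrist_torque": the same for the moment, N m; "grip_width": finger opening in mm; "grasp_force": force on a finger pad.
Only numpy, scipy, OpenCV 4.12 (cv2) and the standard library are available. Lean on these libraries where they do the work, as an engineer would, in place of code of your own. Each camera call takes 0.05 s, during which the arm holds its last target. There are 200 camera calls.

### The job

Dress the upright polishing spindle: thread the brass spacer onto it first, then the red washer, then the blue bushing, pushing each one down past the spring pads until it rests flat on what is below it. Finish by pushing the bushing, with the softly sprung stack under it, down until the hidden stop is felt, press there with about 15 N for a moment, then let go; never push any piece with more than 20 N. Leave the jar and the dark collar where they are.

Things in the scene. Friction and masses are not known exactly. Their poses are not given: they have to be found in the camera images.
- spindle: Upright polishing spindle, fixed to the bench; may have swapped places with the jar. Origin: centre of its underside, on its axis; z up. Grey block 80 x 80 mm, 16 mm high, with a steel post 14 mm in diameter. Round the post a dark sprung flange 21 mm across, its top (the seat) 35 mm above the origin, and a brass stop ring 30 mm across.
- spindle_seat (a point): Point on the axis at the seat, 35 mm above the spindle's origin (a fixed point: it does not follow the flange). The flange sinks under a soft push of 2.5 to 5 N until the spacer meets the stop ring, which is clamped anywhere from 1 to 15 mm below this point and is not measured: feel for it. The stop gives 1 mm per 10 N. Let go, the stack may rise again or stay down.
- spindle_tip (a point): Centre of the post's flat top end, on the axis, 92 mm above the spindle's origin. The end has a 1.5 mm chamfer.
- spindle_pads (a point): Point on the axis between two brass spring pads on the post's own +x and -x sides. They stand 2.6 mm proud from 65 to 71 mm above the spindle's origin and taper into the post at 83 mm. They yield inwards: a piece pushed over them drags with about 2 to 8 N and stops part way if let go; once its top is below them it moves freely.
- spacer: Brass spacer ring, loose, lying flat on the bench. 32 mm outside, 16 mm bore right through, 18 mm high, about 90 g. Origin: centre of its underside; z along the bore, up. Goes on first: home, it rests on the flange (origin 35 mm above the spindle's, less when pushed down).
- washer: Red thick washer, loose, lying flat on the bench. 42 mm outside, 16 mm bore, 8 mm thick, about 50 g. Origin: centre of its underside; z along the bore, up. Goes on second: home, it rests on the spacer (origin 18 mm above the spacer's).
- bushing: Blue bushing, loose, standing upright on the bench. 28 mm outside, 16 mm bore right through, 24 mm high, about 30 g. Origin: centre of its underside; z along the bore, up. Goes on last: home, it rests on the washer (origin 8 mm above the washer's); the spring pads then hold it inside the bore by friction. Any of the three pieces may lie in any of three places.
- jar: White jar with a steel lid, 68 mm in diameter, 85 mm high, loose; origin at the centre of its underside. Not to be disturbed.
- old_collar: Dark steel collar, 36 mm outside, 9 mm bore (too small for the spindle), 12 mm high, loose; origin at the centre of its underside. Does not belong on the spindle, not to be disturbed.
Things that resemble listed ones, but are neither listed nor needed, are in the scene too. Of the things shaped like the bushing, the blue one is meant.

How it is judged (in metres and radians):
On the way, in this order (a step that is already met when the one before it is completed fails the run):
1. the spacer is threaded on and seated on the flange (horizontal distance between spacer and spindle below 0.003 m and z of spacer in the frame of spindle between 0.012 and 0.0375 m and angle between spacer's own z axis and vertical below 0.1 rad and contact force between spacer and spindle above 0.2 N), for 0.1 s.
2. the washer is threaded on and seated on the spacer (horizontal distance between each of spacer, washer and spindle below 0.003 m and z of spacer in the frame of spindle between 0.012 and 0.0375 m and angle between each of spacer, washer's own z axis and vertical below 0.1 rad and z of washer in the frame of spacer between 0.016 and 0.02 m), for 0.1 s.
3. the bushing is threaded on and pressed down on the washer against the stop with more than 7 N (all of step 2 and horizontal distance between bushing and spindle below 0.003 m and z of bushing in the frame of washer between 0.006 and 0.01 m and angle between bushing's own z axis and vertical below 0.1 rad and contact force between bushing and washer above 7 N), for 0.2 s.
At the end, for the whole second after the job is handed in: The pieces are on the spindle, upright, within 3 mm of its axis: the spacer down on the flange (under 37.5 mm above the spindle's origin), the washer on the spacer (18 mm above it, within 2 mm), the bushing on the washer (8 mm above it, within 2 mm), all released and at rest (all of step 2 and horizontal distance between bushing and spindle below 0.003 m and z of bushing in the frame of washer between 0.006 and 0.01 m and angle between bushing's own z axis and vertical below 0.1 rad and linear speed of each of spacer, washer, bushing below 0.01 m/s); the robot touches nothing.
It fails at once if a piece is pushed against the spindle or against the piece below it with more than 20 N (contact force between any of spacer, washer, bushing and spindle above 20 N or contact force between washer and spacer above 20 N or contact force between bushing and washer above 20 N).
It fails at once if the jar or the old collar is moved more than 20 mm (distance of any of jar, old_collar from where it was at the start of the episode above 0.02 m).
It also fails if it takes over 72 s, if anything falls off the work surface, if the arm or the gripper's body presses on something with over 40 N, if the wrist force passes 120 N, or if a joint passes its speed limit or range.

## Working session

There is one attempt and no reset: what is moved stays moved. The work goes in short steps, each a Python script; the robot and the scene stay as the last script left them, time stands still between calls to the robot, and variables do not carry over. Pictures are saved under pics/ and viewed, at most 10 in all, crops included, and the job is handed in when it is done.

```bash
mkdir -p pics; ls
python3 - <<'E'
from plant import ctrl,sensors,optics
import cv2,numpy as np
np.set_printoptions(precision=3,suppress=True)
for n in ("scene","top"):
    im,d=optics.grab_frame(n); cv2.imwrite(f"pics/{n}0.png",im[:,:,::-1]); np.savez(f"{n}0.npz",im=im,d=d)
    p=optics.camera_params(n); print(n,p)
print(optics.camera_params("wrist"),ctrl.tcp_to_tips); print(sensors.read_state())
E
```

```text
pics
scene {'mtx': array([[507.283,   0.   , 319.189],
       [  0.   , 507.283, 193.769],
       [  0.   ,   0.   ,   1.   ]]), 'R': array([[ 0.079,  0.997,  0.011],
       [ 0.636, -0.042, -0.771],
       [-0.768,  0.068, -0.637]]), 't': array([ -74.783, -259.041, 1495.382])}
top {'mtx': array([[392.075,   0.   , 318.195],
       [  0.   , 392.075, 197.306],
       [  0.   ,   0.   ,   1.   ]]), 'R': array([[ 0.025, -1.   , -0.003],
       [-0.989, -0.024, -0.147],
       [ 0.147,  0.007, -0.989]]), 't': array([ -1.483, 565.571, 828.13 ])}
{'mtx': array([[309.707,   0.   , 317.071],
       [  0.   , 309.707, 198.081],
       [  0.   ,   0.   ,   1.   ]]), 'T_tool_cam': array([[  -0.001,   -0.95 ,   -0.311,   79.158],
       [   1.   ,   -0.002,    0.001,    1.169],
       [  -0.001,   -0.311,    0.95 , -118.486],
       [   0.   ,    0.   ,    0.   ,    1.   ]])} 25.0
{'t': 0.1, 'q': array([ 1.035,  0.207,  1.543, -0.   ,  1.393, -0.151]), 'qvel': array([-0.001,  0.   , -0.002,  0.   ,  0.001,  0.001]), 'tau': array([ -0.001, -38.409, -29.255,  -0.   ,   0.005,  -0.   ]), 'eef_pos': array([215.536, 532.386, 255.195]), 'eef_rot': array([[-0.927,  0.375, -0.001],
       [ 0.375,  0.927, -0.002],
       [ 0.   , -0.002, -1.   ]]), 'force': array([0.236, 0.355, 0.495]), 'wrist_torque': array([ 0.017,  0.001, -0.009]), 'grasp_force': 0.0, 'grip_width': 85.60839100285139}
```

View pics/top0.png

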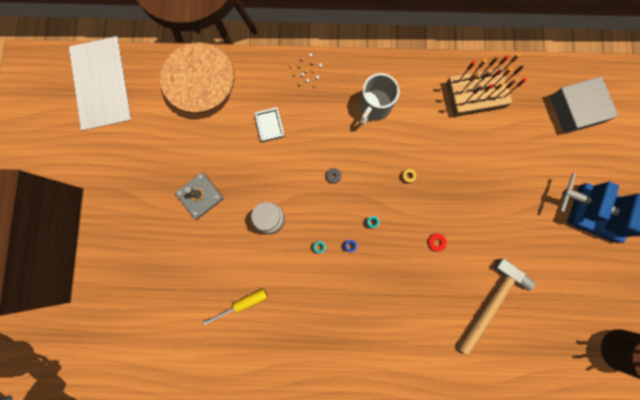

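View pics/scene0.png

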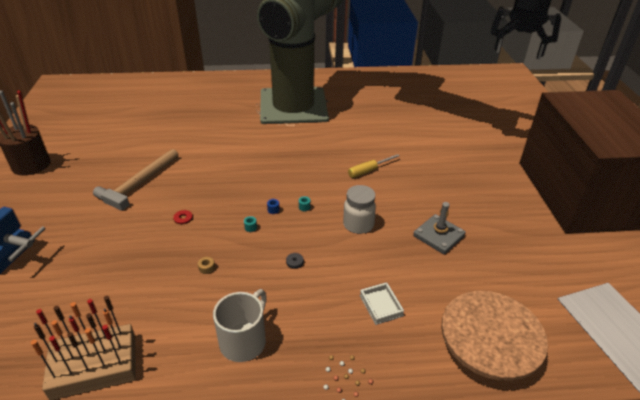

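The top view shows the spindle block at about (199,195) with the post tip near (188,192), the jar at (267,217) and the collar at (333,176). The spacer is at (409,176), the washer at (437,242) and the blue bushing at (349,246), with teal decoys at (319,247) and (372,222). The scene view agrees.

```bash
cat > h.py <<'E'
import numpy as np, cv2
from plant import ctrl,sensors,optics
np.set_printoptions(precision=2,suppress=True)
def Rd(yaw):  # tool down, tool x at angle yaw
    c,s=np.cos(yaw),np.sin(yaw); return np.array([[c,s,0],[s,-c,0],[0,0,-1.]])
def ray_top(u,v,z,name="top"):
    p=optics.camera_params(name); d=p["R"].T@np.linalg.solve(p["mtx"],[u,v,1.]); c=-p["R"].T@p["t"]
    return c+d*(z-c[2])/d[2]
def wrist():
    """picture, depth, per-pixel world points (from depth), ray dirs (world), camera centre"""
    s=sensors.read_state(); im,d=optics.grab_frame("wrist"); p=optics.camera_params("wrist"); K=p["mtx"];T=p["T_tool_cam"]
    v,u=np.mgrid[:400,:640]; x=(u-K[0,2])/K[0,0]; y=(v-K[1,2])/K[1,1]; r=np.hypot(x,y)+1e-9
    D=np.dstack([np.sin(r)*x/r,np.sin(r)*y/r,np.cos(r)])
    R=s["eef_rot"]@T[:3,:3]; c=s["eef_pos"]+s["eef_rot"]@T[:3,3]
    W=D@R.T; P=c+W*(d/np.maximum(D[...,2],.05))[...,None]; P[d==0]=np.nan
    return s,im,d,P,W,c
def onplane(W,c,z): return c+W*((z-c[2])/W[...,2])[...,None]
def centre(near,rad,ztop,dz=3,colour=None,tag=None):
    """centre of a flat top at height ztop near a coarse xy; rays onto the plane, mask by depth height (and colour)"""
    s,im,d,P,W,c=wrist(); Q=onplane(W,c,ztop)
    m=(abs(P[...,2]-ztop)<dz)&(np.hypot(Q[...,0]-near[0],Q[...,1]-near[1])<rad)
    if colour is not None: m&=colour(im)
    m=m.astype(np.uint8)
    if tag: cv2.imwrite(f"pics/{tag}.png",im[:,:,::-1])
    cs,_=cv2.findContours(m,cv2.RETR_EXTERNAL,cv2.CHAIN_APPROX_NONE); k=max(cs,key=cv2.contourArea)[:,0]
    pts=Q[k[:,1],k[:,0],:2]; (o,r)=cv2.minEnclosingCircle(pts.astype(np.float32))
    A=np.c_[pts,np.ones(len(pts))]; f=np.linalg.lstsq(A,(pts**2).sum(1),rcond=None)[0]; fc=f[:2]/2; fr=np.sqrt(f[2]+fc@fc)
    zz=np.nanmedian(P[...,2][m>0])
    print(tag,"enc",np.array(o),round(r,2),"fit",fc,round(fr,2),"z",zz,"n",m.sum(),"px",k.mean(0))
    return fc,s
E
python3 - <<'E'
from h import *
C={"tip":(188,192,92),"spacer":(409,176,18),"washer":(437,242,8),"bushing":(349,246,24),"teal1":(319,247,24),"teal2":(372,222,24),"jar":(267,217,85),"collar":(333,176,12),"block":(199,197,16)}
z=np.load("top0.npz"); d=z["d"]
for k,(u,v,h) in C.items():
    p=ray_top(u,v,h); print(k,p,"reach",np.hypot(*p[:2]), "depthray", d[v,u])
S={"tip":(445,206,92),"spacer":(206,264,18),"washer":(183,216,8),"bushing":(273,204,24)}
for k,(u,v,h) in S.items(): print("scene",k,ray_top(u,v,h,"scene"))
tip=ray_top(188,192,92)
q1=np.arctan2(tip[1],tip[0])
for yaw in np.linspace(-np.pi,np.pi,13):
    q=ctrl.solve_ik([tip[0],tip[1],200],Rd(yaw)); print(round(yaw,2),None if q is None else q)
E
```

```text
tip [562.49 285.26  92.  ] reach 630.6905455431842 depthray 822.1657
spacer [ 623.55 -194.52   18.  ] reach 653.1872180641183 depthray 919.4734
washer [ 474.75 -258.8     8.  ] reach 540.7088956778169 depthray 895.037
bushing [460.36 -58.5   24.  ] reach 464.06086942444966 depthray 894.797
teal1 [456.48   8.11  24.  ] reach 456.55687094686294 depthray 893.297
teal2 [ 515.07 -109.33   24.  ] reach 526.5474929439828 depthray 904.1464
jar [514.73 118.33  85.  ] reach 528.1584266851702 depthray 819.9676
collar [620.51 -20.21  12.  ] reach 620.8412069321564 depthray 919.1801
block [563.24 285.34  16.  ] reach 631.3973390177455 depthray 878.355
scene tip [575.66 280.59  92.  ]
scene spacer [ 630.95 -195.99   18.  ]
scene washer [ 476.15 -260.99    8.  ]
scene bushing [467.59 -64.35  24.  ]
-3.14 [ 0.33  0.37  1.45 -0.    1.32 -1.24]
-2.62 [ 0.33  0.37  1.45 -0.    1.32 -1.76]
-2.09 [ 0.33  0.37  1.45 -0.    1.32 -2.29]
-1.57 [ 0.33  0.37  1.45 -0.    1.32 -2.81]
-1.05 None
-0.52 [ 0.33  0.37  1.45 -0.    1.32  2.43]
0.0 [ 0.33  0.37  1.45 -0.    1.32  1.9 ]
0.52 [ 0.33  0.37  1.45 -0.    1.32  1.38]
1.05 [ 0.33  0.37  1.45 -0.    1.32  0.86]
1.57 [ 0.33  0.37  1.45 -0.    1.32  0.33]
2.09 [ 0.33  0.37  1.45 -0.    1.32 -0.19]
2.62 [ 0.33  0.37  1.45 -0.    1.32 -0.71]
3.14 [ 0.33  0.37  1.45 -0.    1.32 -1.24]
```

Run:
```python
from h import *
near=np.array([564,284])
fs=[]
for i,yaw in enumerate((0.52,0.52-np.pi)):
    ctrl.move_ptp([near[0],near[1],230],Rd(yaw)); ctrl.hold(.2)
    f,s=centre(near,16,92,4,tag=f"tip{i}"); print(s["t"],s["eef_pos"],s["eef_rot"][:,2]); fs.append(f)
m=(fs[0]+fs[1])/2; R=Rd(.52)[:2,:2]; print("tip",m,"bias tool",R.T@(fs[0]-m))
```

```text
tip0 enc [569.97 287.7 ] 7.45 fit [569.87 287.87] 6.77 z 92.44195365531206 n 206 px [318.38 187.5 ]
1.8833 [563.45 284.96 230.18] [ 0.  0. -1.]
tip1 enc [568.82 286.96] 7.68 fit [568.8  286.79] 6.96 z 92.70095702517239 n 211 px [316.92 197.88]
4.7833 [564.02 284.01 230.03] [ 0. -0. -1.]
tip [569.34 287.33] bias tool [ 0.73 -0.21]
```

View pics/tip0.png

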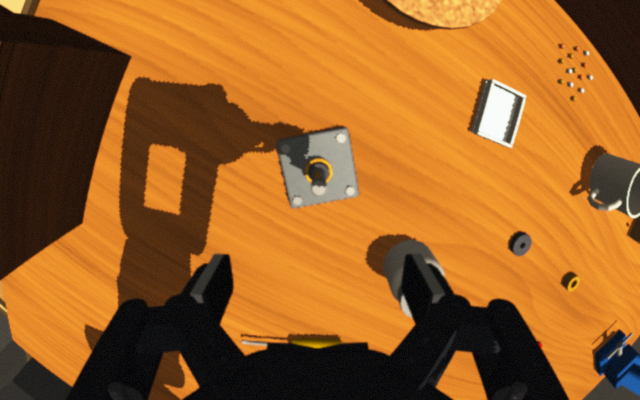

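The wrist view shows the spindle tip at px (318,188), and the two half-turn views agree to within 1.3 mm. I'll pick up the spacer next.

```bash
cat >> h.py <<'E'
TIP=np.array([569.34,287.33]); BIAS=np.array([.5,-.21])
def fix(p,yaw): return p-Rd(yaw)[:2,:2]@BIAS
def st(lbl=""):
    s=sensors.read_state(); print(lbl,"t",round(s["t"],1),"p",s["eef_pos"],"F",s["force"],"w",round(s["grip_width"],2),"gf",round(s["grasp_force"],1)); return s
def pick(near,yaw,ztop,tcpz,dia,rad,tag,open_to,force=50,colour=None):
    ctrl.move_ptp([*near,ztop+138],Rd(yaw)); ctrl.gripper_to(open_to); ctrl.hold(.3)
    f,s=centre(near,rad,ztop,3,tag=tag,colour=colour); p=fix(f,yaw); print("target",p)
    assert np.hypot(*(p-near))<15
    ctrl.move_l([*p,tcpz+35],Rd(yaw),vel=200); ctrl.move_l([*p,tcpz],vel=80); ctrl.hold(.2); st("at")
    ctrl.gripper_to(dia-6,force); s=st("gripped"); assert abs(s["grip_width"]-dia)<4
    ctrl.move_l([*p,tcpz+60],vel=150); st("up"); return p
E
python3 - <<'E'
from h import *
yaw=1.2
pick(np.array([627,-195]),yaw,18,27,32,24,"spacer",60)
ctrl.move_ptp([*TIP,190],Rd(yaw)); ctrl.hold(.3); st("over")
f,s=centre(TIP+[0,0],30,190-27+18,6,tag="inhand")
print("tool xy of held", Rd(yaw)[:2,:2].T@(f-s["eef_pos"][:2]))
E
```

```text
spacer enc [ 627.24 -194.14] 16.23 fit [ 627.13 -194.34] 15.4 z 18.584573078554058 n 761 px [316.25 194.21]
target [ 627.15 -194.88]
at t 8.7 p [ 627.68 -195.14   27.65] F [ 0.29  0.58 -0.2 ] w 59.95 gf 0.0
gripped t 9.1 p [ 627.68 -195.11   27.7 ] F [ 0.38 -0.39  2.07] w 29.61 gf 49.9
up t 9.7 p [ 626.81 -194.72   86.74] F [-0.37  0.48 -1.35] w 29.46 gf 49.5
over t 11.8 p [569.64 286.66 189.82] F [-0.18 -0.21 -0.37] w 29.38 gf 49.5
inhand enc [571.67 291.07] 28.6 fit [571.5  290.09] 19.66 z 180.6444722483687 n 3219 px [317.38 266.28]
tool xy of held [3.87 0.49]
```

View pics/inhand.png

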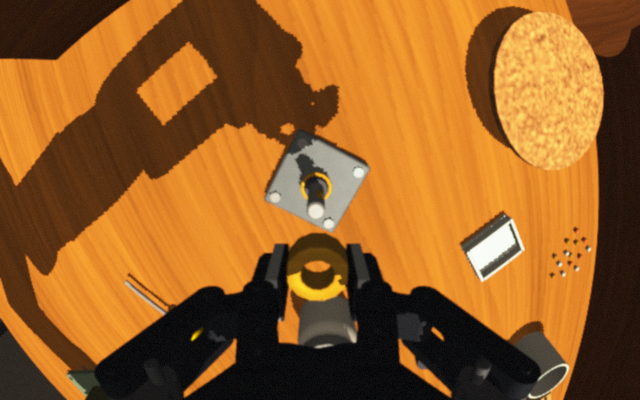

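Run:
```python
from h import *
s,im,d,P,W,c=wrist(); Rt=s["eef_rot"]
Q=onplane(W,c,s["eef_pos"][2]-27.5+18)
L=(P-s["eef_pos"])@Rt; LQ=(Q-s["eef_pos"])@Rt
for v in range(228,306,3): print(v, im[v,318], "L",L[v,318], "Qx",LQ[v,318,0].round(1))
for u in range(284,356,4): print(u, im[272,u], "L",L[272,u],"Qy",LQ[272,u,1].round(1))
cv2.imwrite("pics/crop.png",cv2.resize(im[215:315,255:380,::-1],None,fx=5,fy=5))
```

```text
228 [229 137  47] L [-53.04   1.59 188.51] Qx 25.0
231 [231 139  45] L [-57.25   1.59 189.96] Qx 23.6
234 [73 47 13] L [15.45  1.04 23.91] Qx 22.1
237 [64 42 12] L [15.9   1.02 19.39] Qx 20.6
240 [63 44 16] L [15.93  1.01 15.94] Qx 19.0
243 [63 41 11] L [15.37  1.01 13.8 ] Qx 17.5
246 [67 44 11] L [16.1   0.99  9.21] Qx 16.0
249 [104  71  22] L [14.37  0.99  9.53] Qx 14.4
252 [97 66 14] L [13.39  0.99  8.4 ] Qx 12.8
255 [94 61 12] L [11.32  0.99  9.29] Qx 11.2
258 [94 61 20] L [9.78 0.99 9.15] Qx 9.6
261 [205 119  31] L [-94.55   1.58 189.41] Qx 8.0
264 [230 138  40] L [-98.16   1.58 188.79] Qx 6.3
267 [226 131  41] L [-102.03    1.58  188.55] Qx 4.6
270 [218 127  42] L [-106.14    1.58  188.65] Qx 2.9
273 [68 44 13] L [-7.81  1.04 24.04] Qx 1.2
276 [61 39  8] L [-8.22  1.03 21.64] Qx -0.5
279 [65 42 15] L [-8.    1.02 18.35] Qx -2.2
282 [61 37  9] L [-7.32  1.01 14.47] Qx -4.0
285 [61 41 13] L [-8.21  1.   13.04] Qx -5.8
288 [83 54  9] L [-8.68  1.   11.  ] Qx -7.6
291 [247 195  39] L [-8.77  0.99  8.48] Qx -9.5
294 [249 203  41] L [-11.38   0.99   9.53] Qx -11.4
297 [247 198  41] L
[... 261 characters left out ...]
4 -11.49   8.84] Qy -11.5
296 [96 65  7] L [ 1.59 -9.63  9.78] Qy -9.6
300 [195 131  27] L [ 1.97 -7.66  9.2 ] Qy -7.7
304 [55 36 11] L [-4.6  -6.26 19.84] Qy -5.7
308 [59 40 11] L [-6.77 -4.3  23.38] Qy -3.8
312 [83 51 16] L [-7.88 -2.2  25.19] Qy -1.9
316 [101  62  21] L [-8.02 -0.04 25.4 ] Qy 0.0
320 [108  60  17] L [-8.48  2.13 26.14] Qy 2.0
324 [62 38 10] L [-7.08  4.25 23.85] Qy 3.9
328 [57 41 15] L [-4.95  6.25 20.39] Qy 5.8
332 [53 38 11] L [-2.18  8.09 15.88] Qy 7.7
336 [95 62 18] L [2.1  9.62 8.92] Qy 9.7
340 [96 64 21] L [ 2.12 11.54  8.84] Qy 11.6
344 [94 63 19] L [ 1.42 13.58  9.91] Qy 13.5
348 [43 30 13] L [ 2.23 15.37  8.55] Qy 15.5
352 [10 11 10] L [12.14 15.19 -7.52] Qy 17.4
```

View pics/crop.png

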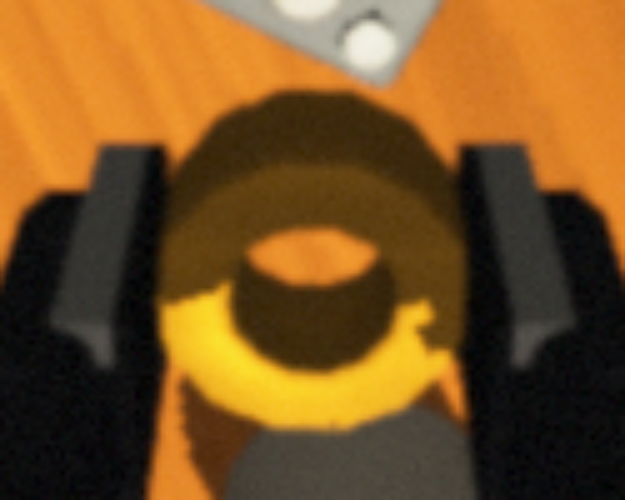

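The spacer is held upright and centred to within about 0.4 mm, so I'll insert it with a closed-loop position correction.

```bash
cat >> h.py <<'E'
def servo(p,n=3):
    cmd=np.array(p,float)
    for _ in range(n):
        ctrl.move_l(cmd,vel=40); ctrl.hold(.15); e=np.array(p)-sensors.read_state()["eef_pos"]
        if np.linalg.norm(e)<.25: break
        cmd=cmd+e
    print("servo err",e); return cmd-np.array(p)
def descend(off,xy,z,step_thr,vel=30,lbl=""):
    hit=ctrl.move_l([*(np.array(xy)+off[:2]),z+off[2]],vel=vel,threshold=step_thr); s=st(f"{lbl} hit={hit}"); return hit,s
E
python3 - <<'E'
from h import *
g=27.3 # tcp above spacer underside
ctrl.move_l([*TIP,g+100],vel=100)
off=servo([*TIP,g+96])
hit,s=descend(off,TIP,g+84,5,25,"thread")
if not hit:
    hit,s=descend(off,TIP,g+46,12,40,"pads")
    if not hit: hit,s=descend(off,TIP,g+34.5,2,20,"seat")
E
```

```text
servo err [-0.03  0.01 -0.01]
thread hit=False t 14.5 p [569.3  287.3  111.14] F [-0.23  0.32 -0.6 ] w 29.65 gf 49.5
pads hit=False t 15.6 p [569.33 287.07  72.87] F [ 0.07  0.31 -3.08] w 29.65 gf 49.5
seat hit=True t 15.9 p [568.67 287.05  70.33] F [ 0.5   0.27 -0.63] w 29.3 gf 49.6
```

Run:
```python
from h import *
g=27.3
ctrl.hold(.3); s=st("rest"); off=np.array([0,0,0.])
off[:2]=(TIP-s["eef_pos"][:2])*.5
for z in (41,39,37,36,35,34.5):
    hit,s=descend(off,TIP,g+z,3,15,f"z{z}"); ctrl.hold(.2); s=st("settled")
    if hit and s["force"][2]>1: break
```

```text
rest t 16.2 p [567.99 286.8   69.6 ] F [-0.65 -0.12 -0.9 ] w 29.51 gf 49.6
z41 hit=False t 16.5 p [569.78 287.57  68.02] F [-1.01 -0.26 -0.76] w 29.29 gf 49.6
settled t 16.7 p [569.79 287.54  68.05] F [-0.43  0.6  -1.6 ] w 29.57 gf 49.6
z39 hit=False t 17.0 p [569.83 287.55  66.05] F [-1.05  0.39 -0.81] w 29.33 gf 49.6
settled t 17.2 p [569.8  287.55  66.08] F [-1.   -0.25 -1.79] w 29.29 gf 49.6
z37 hit=False t 17.4 p [569.86 287.57  64.16] F [-2.14 -0.22 -0.3 ] w 29.65 gf 49.7
settled t 17.6 p [569.84 287.55  64.15] F [-2.89  0.49 -1.04] w 29.44 gf 49.6
z36 hit=False t 17.9 p [569.88 287.57  63.31] F [-2.38 -0.35  0.19] w 29.28 gf 49.8
settled t 18.1 p [569.89 287.59  63.32] F [-2.68 -0.25 -0.04] w 29.17 gf 49.8
z35 hit=False t 18.4 p [569.89 287.61  62.47] F [-3.37 -0.14  1.88] w 29.36 gf 50.0
settled t 18.6 p [569.9  287.61  62.46] F [-4.69 -0.99  3.17] w 29.29 gf 50.0
z34.5 hit=False t 18.8 p [569.91 287.61  62.08] F [-4.93 -1.43  4.17] w 29.68 gf 50.2
settled t 19.0 p [569.91 287.63  62.1 ] F [-5.67 -1.96  4.08] w 29.19 gf 50.2
```

The spacer is seated on the flange. I'll release it and fetch the washer, touching down on the bench because the washer is thin.

Run:
```python
from h import *
print(ctrl.tcp_to_tips)
ctrl.gripper_to(60); s=st("open"); p=s["eef_pos"]
ctrl.move_l([*p[:2],200],vel=200); ctrl.hold(.2)
_,_=centre(TIP,25,53,4,tag="spacer_on")
yaw=1.2; near=np.array([475.5,-260])
ctrl.move_ptp([*near,146],Rd(yaw)); ctrl.gripper_to(54); ctrl.hold(.3)
f,s=centre(near,30,8,4,tag="washer"); p=fix(f,yaw); print("target",p)
assert np.hypot(*(p-near))<12
ctrl.move_l([*p,60],Rd(yaw),vel=200); off=servo([*p,35])
hit,s=descend(off,p,21,4,25,"bench"); z=s["eef_pos"][2]; print(ctrl.tcp_to_tips)
```

```text
25.0
open t 19.4 p [570.69 287.65  61.94] F [ 0.26  0.15 -0.22] w 60.21 gf 0.0
spacer_on enc [570.7  288.09] 16.17 fit [570.55 288.51] 13.09 z 53.503930518785495 n 604 px [318.3  188.74]
washer enc [ 476.57 -258.94] 21.37 fit [ 476.19 -259.01] 20.45 z 8.657767971718883 n 1498 px [316.69 192.74]
target [ 476.2  -259.55]
servo err [0.03 0.03 0.05]
bench hit=True t 25.9 p [ 475.87 -259.33   21.31] F [-0.99  0.34  4.76] w 53.6 gf 2.3
25.0
```

Run:
```python
from h import *
yaw=1.2; p=np.array([476.2,-259.55])
off=servo([*p,24.3],2)
ctrl.gripper_to(34,50); s=st("grip"); assert abs(s["grip_width"]-40)<4
g=s["eef_pos"][2]; print("g",g)
ctrl.move_l([*p,90],vel=150); ctrl.move_l([*p,190],vel=250); ctrl.move_ptp([*TIP,190],Rd(yaw)); ctrl.hold(.3); st("over")
s,im,d,P,W,c=wrist(); L=(P-s["eef_pos"])@s["eef_rot"]
hsv=cv2.cvtColor(im,cv2.COLOR_RGB2HSV); m=((hsv[...,0]<6)|(hsv[...,0]>174))&(hsv[...,1]>150)&(L[...,2]>5)&(L[...,2]<35)
k=L[m]; print(m.sum(),"x",np.percentile(k[:,0],[.5,99.5]),"y",np.percentile(k[:,1],[.5,99.5]),"z",np.percentile(k[:,2],[2,50,98]))
t=m&(L[...,2]<g-8+2.5); ax=L[...,0][:,316][t[:,316]]; print("col top x",ax.min(),ax.max())
A=np.c_[L[t],np.ones(t.sum())]; print("plane",np.linalg.lstsq(A[:,[0,1,3]],A[:,2],rcond=None)[0])
cv2.imwrite("pics/w.png",cv2.resize(im[215:315,235:400,::-1],None,fx=4,fy=4))
```

```text
servo err [-0.23  0.19 -0.28]
grip t 27.0 p [ 476.86 -260.08   25.07] F [-0.48  0.14  3.2 ] w 38.96 gf 50.5
g 25.070648910406778
over t 30.4 p [569.62 286.74 190.09] F [-0.02  0.19 -1.33] w 38.74 gf 50.3
3931 x [-19.4   20.22] y [-18.97  19.94] z [15.11 16.45 20.02]
col top x -20.224163535324564 20.725528600270824
plane [ 0.01 -0.   16.46]
```

View pics/w.png

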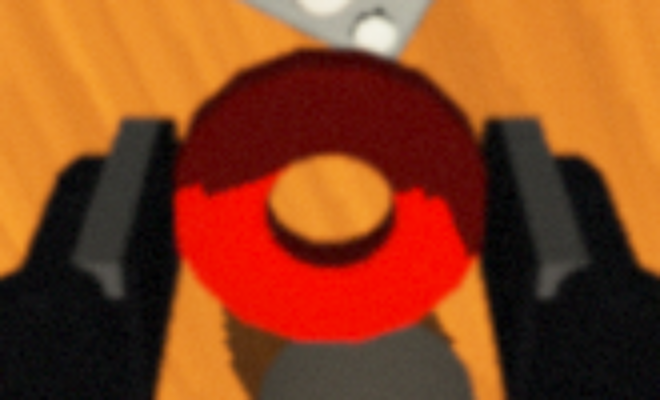

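The washer is level and centred in the grip, so I'll insert it.

Run:
```python
from h import *
g=24.5; xy=np.array([569.1,287.3])
ctrl.move_l([*xy,g+100],vel=120)
off=servo([*xy,g+96])
hit,s=descend(off,xy,g+84,5,25,"thread")
if not hit:
    hit,s=descend(off,xy,g+56,12,35,"pads"); ctrl.hold(.2); s=st("rest")
    if not hit:
        for z in (54.2,53.6,53,52.5,52):
            descend(off,xy,g+z,6,12,f"z{z}"); ctrl.hold(.15); s=st("settled")
            if s["force"][2]>1.2: break
```

```text
servo err [-0.    0.02 -0.  ]
thread hit=False t 33.0 p [569.03 287.27 108.32] F [ 1.58 -0.04  0.66] w 39.11 gf 50.3
pads hit=False t 34.0 p [568.59 287.01  79.79] F [ 0.18  1.41 -2.49] w 38.97 gf 50.4
rest t 34.2 p [568.73 287.13  80.09] F [-0.5   0.41 -2.12] w 38.82 gf 50.4
z54.2 hit=False t 34.5 p [569.39 287.39  79.  ] F [ 0.45 -0.76 -0.72] w 39.05 gf 50.6
settled t 34.6 p [569.31 287.41  78.99] F [0.51 0.02 0.25] w 39.08 gf 50.6
z53.6 hit=False t 34.9 p [569.17 287.31  78.16] F [ 0.24  0.02 -0.56] w 39.35 gf 50.6
settled t 35.0 p [569.15 287.33  78.17] F [ 0.5   0.13 -0.24] w 39.06 gf 50.6
z53 hit=False t 35.3 p [569.16 287.34  77.69] F [0.03 0.29 1.22] w 39.09 gf 50.7
settled t 35.4 p [569.17 287.33  77.67] F [0.4 0.1 0.6] w 39.13 gf 50.7
z52.5 hit=False t 35.7 p [569.15 287.33  77.05] F [-0.29  0.35  0.98] w 39.05 gf 50.8
settled t 35.8 p [569.16 287.34  77.08] F [-0.32  0.1   1.35] w 38.96 gf 50.8
```

Run:
```python
from h import *
ctrl.gripper_to(62); s=st("open"); p=s["eef_pos"]
ctrl.move_l([*p[:2],200],vel=200); ctrl.hold(.15)
centre(TIP,28,61,3,tag="washer_on")
blue=lambda im:(lambda h:(h[...,0]>105)&(h[...,0]<135)&(h[...,1]>120))(cv2.cvtColor(im,cv2.COLOR_RGB2HSV))
yaw=2.36
pick(np.array([463,-60]),yaw,24,29,28,20,"bushing",46,80,blue)
s=sensors.read_state(); ctrl.move_l([*s["eef_pos"][:2],190],vel=250)
ctrl.move_ptp([*TIP,160],Rd(yaw)); ctrl.hold(.2); st("over")
s,im,d,P,W,c=wrist(); L=(P-s["eef_pos"])@s["eef_rot"]; m=blue(im)&(L[...,2]>0)&(L[...,2]<35)
k=L[m]; print(m.sum(),"x",np.percentile(k[:,0],[.5,99.5]),"y",np.percentile(k[:,1],[.5,99.5]),"z",np.percentile(k[:,2],[2,50,98]))
t=m&(L[...,2]<8); A=np.c_[L[t],np.ones(t.sum())]; print("plane",np.linalg.lstsq(A[:,[0,1,3]],A[:,2],rcond=None)[0],"x",np.percentile(A[:,0],[1,99]))
cv2.imwrite("pics/b.png",cv2.resize(im[215:315,235:400,::-1],None,fx=4,fy=4))
```

```text
open t 36.2 p [568.98 287.23  76.81] F [ 0.08  0.83 -0.41] w 61.83 gf 0.0
washer_on enc [570.08 287.43] 21.23 fit [569.85 287.44] 20.36 z 61.68788979846815 n 1294 px [319.06 193.22]
bushing enc [461.82 -61.44] 13.83 fit [461.98 -61.39] 13.03 z 24.598966695372326 n 486 px [313.42 193.29]
target [462.49 -61.6 ]
at t 40.8 p [463.07 -61.76  29.6 ] F [-0.39  0.03 -0.77] w 46.07 gf 0.0
gripped t 41.1 p [462.91 -61.7   29.86] F [-1.26  1.22  5.04] w 25.42 gf 78.2
up t 41.7 p [462.24 -61.53  88.81] F [-0.5   0.9  -0.48] w 25.14 gf 78.6
over t 43.8 p [569.85 285.96 160.44] F [0.93 0.04 0.47] w 25.5 gf 78.6
2871 x [-11.78  14.04] y [-11.43  14.04] z [ 4.15  7.14 24.81]
plane [ 0.01 -0.    5.42] x [-11.73  13.4 ]
```

View pics/b.png

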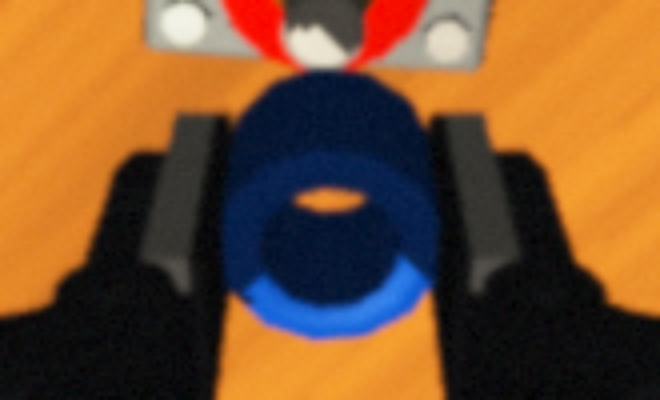

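The bushing is held level and centred. I'll thread it on, pass the pads and feel for the stop.

Run:
```python
from h import *
g=29.4; xy=np.array([569.1,287.3])
ctrl.move_l([*xy,g+100],vel=120)
off=servo([*xy,g+96],2)
hit,s=descend(off,xy,g+84,5,25,"thread")
if not hit:
    ctrl.hold(.15); st("rest")
    hit,s=descend(off,xy,g+72,11,20,"pads1"); 
    if not hit:
        ctrl.hold(.15); st("rest")
        hit,s=descend(off,xy,g+62.5,11,20,"pads2"); ctrl.hold(.2); s=st("rest")
        if not hit: hit,s=descend(off,xy,g+43,8,10,"feel")
ctrl.hold(.2); s=st("end"); print("bottom z",s["eef_pos"][2]-g)
```

```text
servo err [0.26 0.13 0.49]
thread hit=False t 45.7 p [568.88 287.21 113.03] F [ 0.1  -1.13 -0.54] w 25.08 gf 78.7
rest t 45.8 p [568.91 287.21 113.28] F [-0.77 -0.6  -1.2 ] w 25.35 gf 78.7
pads1 hit=False t 46.6 p [568.68 287.12 100.65] F [-1.62 -1.15 -1.82] w 25.37 gf 78.7
rest t 46.7 p [568.68 287.17 100.73] F [-1.32 -1.4  -3.19] w 25.53 gf 78.7
pads2 hit=False t 47.3 p [568.9  287.22  92.44] F [-5.   -2.21  3.63] w 25.56 gf 79.3
rest t 47.5 p [568.88 287.22  92.42] F [-5.74 -2.59  3.79] w 25.14 gf 79.3
feel hit=True t 48.6 p [568.81 287.16  84.47] F [-0.54 -0.43  3.49] w 25.37 gf 79.2
end t 48.8 p [568.74 287.09  84.43] F [0.85 0.59 5.34] w 25.12 gf 79.4
bottom z 55.03028715255022
```

Run:
```python
from h import *
s=sensors.read_state(); z=s["eef_pos"][2]; xy=np.array([568.9,287.2]); step=1.
for i in range(16):
    z-=step; ctrl.move_l([*xy,z],vel=15,threshold=9); ctrl.hold(.08)
    F=np.mean([sensors.read_state()["force"] for _ in range(1)],axis=0); s=sensors.read_state()
    print(round(s["t"],2),"cmd",round(z,2),"z",s["eef_pos"][2].round(2),"bot",(s["eef_pos"][2]-29.4).round(2),F)
    if F[2]>8: step=.4
    if F[2]>14 or s["t"]>62: break
```

```text
49.21 cmd 83.43 z 84.4 bot 55.0 [-3.04 -1.7   6.55]
49.54 cmd 82.43 z 84.22 bot 54.82 [-5.4  -2.55 10.46]
49.88 cmd 82.03 z 84.19 bot 54.79 [-5.95 -1.86 11.87]
50.21 cmd 81.63 z 84.2 bot 54.8 [-6.16 -2.71 14.16]
```

Run:
```python
from h import *
z=81.63; xy=np.array([568.9,287.2])
def rd(n=4):
    a=[]
    for _ in range(n): ctrl.hold(.04); s=sensors.read_state(); a.append(s["force"])
    F=np.mean(a,0); print(round(s["t"],2),"xy",xy,"cmd",round(z,2),"p",s["eef_pos"],"F",F); return s,F
s,F=rd()
for i in range(10):
    if abs(F[0])>1.5 or abs(F[1])>1.5:
        xy=xy+np.clip(F[:2]*.15,-.7,.7)
    elif F[2]>=14.3: break
    if F[2]<14.3: z-=.3
    if F[2]>15.5: z+=.3
    ctrl.move_l([*xy,z],vel=15); s,F=rd()
    if s["t"]>57: break
```

```text
50.38 xy [568.9 287.2] cmd 81.63 p [569.09 287.28  84.18] F [-6.83 -2.69 14.42]
50.79 xy [568.2 286.8] cmd 81.63 p [569.02 287.21  84.21] F [-4.71 -1.64 12.46]
51.21 xy [567.5  286.55] cmd 81.33 p [568.97 287.21  84.17] F [-3.61 -0.91 12.25]
51.62 xy [566.96 286.41] cmd 81.03 p [568.94 287.2   84.13] F [-2.83 -1.2  11.4 ]
52.04 xy [566.53 286.23] cmd 80.73 p [568.9  287.19  84.12] F [-2.72 -0.79 12.48]
52.46 xy [566.13 286.12] cmd 80.43 p [568.83 287.13  84.05] F [-2.12  0.1  13.25]
52.88 xy [565.81 286.13] cmd 80.13 p [568.81 287.2   84.  ] F [-2.22 -1.09 12.91]
53.29 xy [565.48 285.97] cmd 79.83 p [568.79 287.16  83.95] F [-1.77 -0.89 13.6 ]
53.71 xy [565.21 285.83] cmd 79.53 p [568.73 287.12  83.87] F [-1.6  -0.9  14.29]
54.12 xy [564.97 285.7 ] cmd 79.23 p [568.7  287.1   83.78] F [-1.28 -0.43 14.31]
```

Run:
```python
from h import *
ctrl.move_l([564.8,285.6,78.8],vel=15)
for _ in range(4): ctrl.hold(.15); st("press")
s=sensors.read_state(); p=s["eef_pos"]
ctrl.move_l([p[0],p[1],p[2]-.8],vel=15); ctrl.hold(.15); st("unload")
ctrl.gripper_to(46); s=st("open"); p=s["eef_pos"]
ctrl.move_l([*p[:2],p[2]+120],vel=180); ctrl.hold(.2)
s,im,d,P,W,c=wrist(); st("up")
hsv=cv2.cvtColor(im,cv2.COLOR_RGB2HSV); near=np.hypot(P[...,0]-569,P[...,1]-287)<25
b=(hsv[...,0]>100)&(hsv[...,0]<135)&(hsv[...,1]>120)&near; r=((hsv[...,0]<6)|(hsv[...,0]>174))&(hsv[...,1]>150)&near
for n,m in (("blue",b),("red",r)): print(n,m.sum(),np.percentile(P[...,2][m],[2,20,50,80,98]),np.nanmean(P[m],0))
y,x=np.argwhere(b|r).mean(0).astype(int); cv2.imwrite("pics/end.png",cv2.resize(im[max(0,y-60):y+60,x-80:x+80,::-1],None,fx=5,fy=5))
```

```text
press t 54.5 p [568.73 287.11  83.7 ] F [-0.5  -0.61 16.45] w 25.18 gf 80.5
press t 54.7 p [568.72 287.13  83.67] F [-0.29 -0.61 15.84] w 25.48 gf 80.5
press t 54.8 p [568.7  287.1   83.66] F [-1.66 -0.15 15.17] w 25.31 gf 80.5
press t 55.0 p [568.73 287.08  83.66] F [-1.58 -0.76 15.46] w 25.28 gf 80.5
unload t 55.7 p [569.02 287.26  84.08] F [-3.48 -1.67  7.66] w 25.69 gf 79.6
open t 56.0 p [568.63 287.09  82.29] F [-0.68 -0.56  0.03] w 45.92 gf 0.0
up t 57.1 p [567.83 286.8  200.57] F [-0.44  0.57  0.59] w 46.0 gf 0.0
blue 1100 [ 64.57  79.34  81.05 264.75 275.47] [562.95 293.58 162.13]
red 611 [ 53.13  55.39  56.12  56.83 213.12] [561.86 291.4   62.21]
```

View pics/end.png

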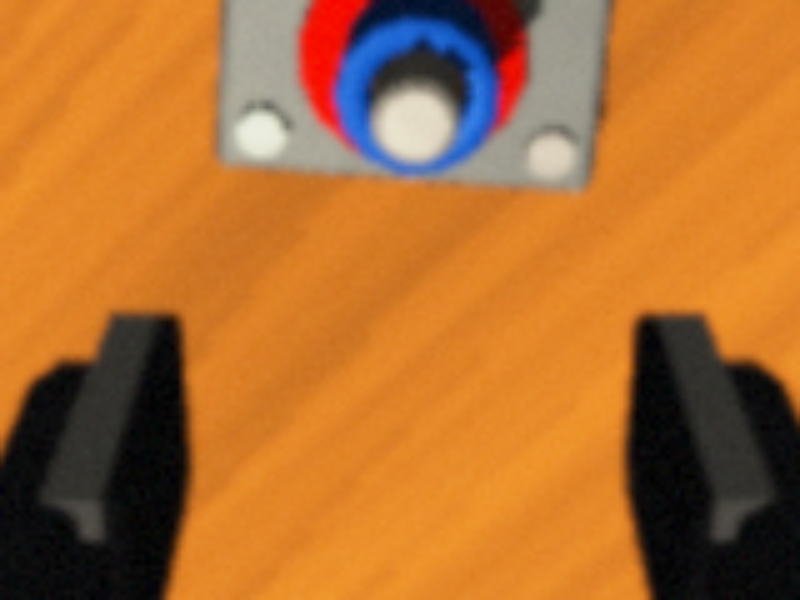

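Run:
```python
from h import *
s,im,d,P,W,c=wrist(); hsv=cv2.cvtColor(im,cv2.COLOR_RGB2HSV); near=np.hypot(P[...,0]-569,P[...,1]-287)<25; Z=P[...,2]
b=(hsv[...,0]>100)&(hsv[...,0]<135)&(hsv[...,1]>120)&near&(Z<95); r=((hsv[...,0]<6)|(hsv[...,0]>174))&(hsv[...,1]>150)&near&(Z<70)
print("blue hist",np.histogram(Z[b],np.arange(50,92,1))); print("red",np.median(Z[r]),"tip",np.median(Z[near&(Z>88)&(Z<97)]))
t=b&(Z>78); print("blue top",np.median(Z[t]),P[t].mean(0),"n",t.sum())
A=np.c_[P[t][:,:2]-[569,287],np.ones(t.sum())]; print("tilt",np.linalg.lstsq(A,Z[t],rcond=None)[0])
```

```text
blue hist (array([  0,   0,   0,   0,   0,   0,   0,   0,   0,   0,   0,   4,   4,
         5,   7,   8,   4,  12,   6,  10,   9,   6,  10,  11,  11,  16,
        11,  14,  47, 155, 190,  44,   0,   0,   0,   0,   0,   0,   0,
         0,   0]), array([50, 51, 52, 53, 54, 55, 56, 57, 58, 59, 60, 61, 62, 63, 64, 65, 66,
       67, 68, 69, 70, 71, 72, 73, 74, 75, 76, 77, 78, 79, 80, 81, 82, 83,
       84, 85, 86, 87, 88, 89, 90, 91]))
red 56.05842262862569 tip 92.53083026312025
blue top 80.06498294983632 [567.16 289.79  80.07] n 438
tilt [ 0.03 -0.01 80.14]
```

The bushing top is 24.0 mm above the washer top, so the stack is flush and level, and the gripper is clear. I'm handing in the job.

```bash
python3 -c "
from plant import ctrl
print(ctrl.finish_job())"
```

```text
the job is handed in; nothing more can be done
None
```

The job is handed in, but no verdict came back: the spacer, washer and bushing are on the spindle in that order. The stack was felt down to the stop about 6 mm below the seat, pressed there with about 15–16 N and let go; afterwards it measured flush, and I never went near the jar or the dark collar.

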